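Unload the block heater into the sampler tray in run order

TASK

Move the four amber sample vials from the wells of the block heater to the cells of the aluminium sampler tray, one vial to a cell, in the same order: the vial next to the heater's control panel goes into the cell next to the tray's pull handle, and so on along the row. Keep the vials upright and set each down on the floor of its cell without dropping it.

Things in the scene. Friction and masses are not known exactly. Their poses are not given: they have to be found in the camera images.
- vial_short: Short amber glass vial with a blank paper label: 28 mm diameter, 58 mm tall with its cap. Ribbed white screw cap, 25 mm across. Loose. Origin: centre of its round underside; z along its axis, up. At the start it stands in the well of block_short.
- vial_tall: Tall amber glass vial with a blank paper label: 28 mm diameter, 85 mm tall with its cap. Ribbed white screw cap, 25 mm across. Loose. Origin: centre of its round underside; z along its axis, up. At the start it stands in the well of block_tall.
- vial_valve: Amber glass vial with a blank paper label and a valve head: 28 mm diameter, 72 mm to the top of its ribbed white screw cap, on which a 15 mm thick, 12 mm high white valve head with a thin cross pin stands (84 mm in all). Loose. Origin: centre of its round underside; z along its axis, up. At the start it stands in the well of block_valve.
- vial_crimp: Slim amber glass vial with a blank paper label: 23 mm diameter, 75 mm tall, with a flat aluminium crimp cap 20 mm across. Loose. Origin: centre of its round underside; z along its axis, up. At the start it stands in the well of block_crimp.
- block_short: Aluminium block, 62 x 48.5 x 34 mm, one of four alike, fixed in the heater's trough. Well in its top 32 mm across, 17 mm deep (floor 17 mm above the origin). Origin: centre of its underside, 22 mm above the bench; axes as the heater's. vial_short starts in it; the blocks' order changes from start to start and shows where their vials stood.
- block_tall: Aluminium block, 62 x 48.5 x 34 mm, one of four alike, fixed in the heater's trough. Well in its top 32 mm across, 17 mm deep (floor 17 mm above the origin). Origin: centre of its underside, 22 mm above the bench; axes as the heater's. vial_tall starts in it; the blocks' order changes from start to start and shows where their vials stood.
- block_valve: Aluminium block, 62 x 48.5 x 34 mm, one of four alike, fixed in the heater's trough. Well in its top 32 mm across, 17 mm deep (floor 17 mm above the origin). Origin: centre of its underside, 22 mm above the bench; axes as the heater's. vial_valve starts in it; the blocks' order changes from start to start and shows where their vials stood.
- block_crimp: Aluminium block, 62 x 48.5 x 34 mm, one of four alike, fixed in the heater's trough. Well in its top 32 mm across, 17 mm deep (floor 17 mm above the origin). Origin: centre of its underside, 22 mm above the bench; axes as the heater's. vial_crimp starts in it; the blocks' order changes from start to start and shows where their vials stood.
- heater: White dry block heater, fixed, 108 (x) x 276 (y) x 46 mm high. Origin: on the bench under the middle of its row of four blocks; z up. Wells at y = +75, +25, -25, -75 mm, x = 0; well floors 39 mm, block tops 56 mm above the bench. Control box with black panel (52 mm high) at its +y end (y = +104 to +170 mm): the well at +75 mm is next to the panel.
- tray: Aluminium tray, fixed, 52 (x) x 199 mm (y), at any angle. Origin: on the bench under its middle; z up. Four square cells, 46 mm inside, at y = +73.5, +24.5, -24.5, -73.5 mm, x = 0. Above the bench: floor 8, side walls 23, dividers and end walls 30 mm; walls 3 mm thick. U-shaped steel pull handle (to 22 mm high, out to y = +133 mm) at its +y end, next to the +73.5 cell.
There are look-alikes about, which are no part of the job. Leave any purple look-alike of the vial_short alone.

How it is judged (in metres and radians):
At the end, for the whole second after the job is handed in: Each vial stands upright (within 0.15 rad) and at rest on the floor of its own tray cell (underside within 5 mm of the floor, axis within 13.5 mm of the cell's middle along the tray and across it), counted from the tray's handle in the same place as its block counted from the heater's control panel (((y of block_short in the frame of heater between 0.063 and 0.087 m and y of vial_short in the frame of tray between 0.06 and 0.087 m) or (y of block_short in the frame of heater between 0.013 and 0.037 m and y of vial_short in the frame of tray between 0.011 and 0.038 m) or (y of block_short in the frame of heater between -0.037 and -0.013 m and y of vial_short in the frame of tray between -0.038 and -0.011 m) or (y of block_short in the frame of heater between -0.087 and -0.063 m and y of vial_short in the frame of tray between -0.087 and -0.06 m)) and x of vial_short in the frame of tray between -0.0135 and 0.0135 m and z of vial_short in the frame of tray between 0.004 and 0.013 m and angle between each of vial_short, vial_tall, vial_valve, vial_crimp's own z axis and vertical below 0.15 rad and linear speed of each of vial_short, vial_tall, vial_valve, vial_crimp below 0.02 m/s and angular speed of each of vial_short, vial_tall, vial_valve, vial_crimp below 0.3 rad/s and ((y of block_tall in the frame of heater between 0.063 and 0.087 m and y of vial_tall in the frame of tray between 0.06 and 0.087 m) or (y of block_tall in the frame of heater between 0.013 and 0.037 m and y of vial_tall in the frame of tray between 0.011 and 0.038 m) or (y of block_tall in the frame of heater between -0.037 and -0.013 m and y of vial_tall in the frame of tray between -0.038 and -0.011 m) or (y of block_tall in the frame of heater between -0.087 and -0.063 m and y of vial_tall in the frame of tray between -0.087 and -0.06 m)) and x of vial_tall in the frame of tray between -0.0135 and 0.0135 m and z of vial_tall in the frame of tray between 0.004 and 0.013 m and ((y of block_valve in the frame of heater between 0.063 and 0.087 m and y of vial_valve in the frame of tray between 0.06 and 0.087 m) or (y of block_valve in the frame of heater between 0.013 and 0.037 m and y of vial_valve in the frame of tray between 0.011 and 0.038 m) or (y of block_valve in the frame of heater between -0.037 and -0.013 m and y of vial_valve in the frame of tray between -0.038 and -0.011 m) or (y of block_valve in the frame of heater between -0.087 and -0.063 m and y of vial_valve in the frame of tray between -0.087 and -0.06 m)) and x of vial_valve in the frame of tray between -0.0135 and 0.0135 m and z of vial_valve in the frame of tray between 0.004 and 0.013 m and ((y of block_crimp in the frame of heater between 0.063 and 0.087 m and y of vial_crimp in the frame of tray between 0.06 and 0.087 m) or (y of block_crimp in the frame of heater between 0.013 and 0.037 m and y of vial_crimp in the frame of tray between 0.011 and 0.038 m) or (y of block_crimp in the frame of heater between -0.037 and -0.013 m and y of vial_crimp in the frame of tray between -0.038 and -0.011 m) or (y of block_crimp in the frame of heater between -0.087 and -0.063 m and y of vial_crimp in the frame of tray between -0.087 and -0.06 m)) and x of vial_crimp in the frame of tray between -0.0135 and 0.0135 m and z of vial_crimp in the frame of tray between 0.004 and 0.013 m); the robot touches nothing.
It fails at once if a vial is tipped by more than 0.7 rad (angle between any of vial_short, vial_tall, vial_valve, vial_crimp's own z axis and vertical above 0.7 rad).
It fails at once if a vial is dropped from more than about 30 mm above the tray floor ((contact force between vial_short and the fingers below 0.05 N and z of vial_short in the frame of tray above 0.03 m and linear speed of vial_short above 0.4 m/s) or (contact force between vial_tall and the fingers below 0.05 N and z of vial_tall in the frame of tray above 0.03 m and linear speed of vial_tall above 0.4 m/s) or (contact force between vial_valve and the fingers below 0.05 N and z of vial_valve in the frame of tray above 0.03 m and linear speed of vial_valve above 0.4 m/s) or (contact force between vial_crimp and the fingers below 0.05 N and z of vial_crimp in the frame of tray above 0.03 m and linear speed of vial_crimp above 0.4 m/s)).
It also fails if it takes over 120 s, if anything falls off the work surface, if the arm or the gripper's body presses on something with over 40 N, if the wrist force passes 120 N, or if a joint passes its speed limit or range.

ROBOT

A 6-joint arm with a two-finger parallel gripper is mounted at the origin on a cart in front of the work surface, level with it; the furniture and walls round the work are solid. World frame = base frame: x ahead of the robot, y to its left, z up, the work surface at z = 0. Lengths are in m, angles in degrees, forces in N, time in s.
With the tool pointing down it reaches from about 0.25 to 0.725 m from the base axis. Payload 9.7 kg.
Tool frame: the origin (TCP) lies at the very end of the fingers, on their centre line; the grasp point (between the pads) lies 19 mm behind it; y points along the fingers, x is the direction in which the jaws open and shut, and the axes are right-handed (so a half turn about y gives the same grasp; the last joint's range is limited). The gripper opens to 85 mm and grips with 20 to 120 N. Pads are 22 mm wide; open, the fingers measure 114 mm over their backs; the gripper's body (76 mm by 85 mm) begins 54 mm behind the grasp point. The pads swing forward as they close: fully open they stand 13 mm farther back than shut.
Start: joints at [-75.802, 4.979, 10.078, 95.1, 0, 90], TCP at [0.135, -0.533, 0.231] pointing down, gripper open.
Joint ranges: [-179.16, 179.16], [-48.56, 103.87], [-65.8, 70.77], [-126.05, 130.52], [-82.76, 87.17], [-180, 180]. Speed limits (degrees/s): [127.2, 127.2, 147.25, 180, 180, 180].

INTERFACE

Orientations are given as [roll, pitch, yaw] about the fixed x, y, z axes, in that order (R = Rz(yaw) Ry(pitch) Rx(roll)).
In Python, from workcell import bot gives the robot as it stands.
- The arm moves only by the shell command python3 -m jog 'ROWS' [FORCE]. ROWS is JSON, a list of rows, each a list of 7 numbers: the closure, from 0 (fully open) to 1 (shut), then the shift along the world's x, y, z in units of 25 mm (1.0 is 25 mm), then the turn, a rotation vector about the world's x, y, z in units of 5 degrees (1.0 is 5 degrees). A call has 1 to 5 rows; each row is the pose to reach, as a shift and turn from the pose commanded when the call began; what a row does not reach only later rows make up. A row lasts 1/10 s, in which the tool goes at most 50 mm and 8.59 degrees, less where a joint would pass 70% of its speed; a pose out of reach is approached as far as the arm can. A call with a gripper value outside its range is refused whole. The fingers move at their own pace and stop on an object; FORCE is the grip in N (left out, the last holds). Time passes only in rows, so rows that repeat a pose let the fingers close. It gives the time, the measured TCP pose, the force and the opening at its end, in the units of the state.
- bot.get_obs(): the state, without advancing time (a new reading comes with each control period).
- bot.camera(name): name is "scene" or "top"; returns (picture, depth): 384x512x3 uint8, red, green, blue; 384x512 float32, m along the optical axis (not along the pixel's ray), 0 where there is no reading.
- bot.camera_model(name): a dict with "fx", "fy", "cx", "cy" (pixels), "k1" (the pictures are not rectified: a ray, as slopes to the right and down, at radius r is drawn at 1 + k1 r^2 times it, then the intrinsics apply), "rvec" (rotation vector, rad) and "tvec" (3), from world to camera coordinates, as OpenCV has them. Camera axes: x right, y down, z forward; pixel columns grow to the right and rows downward; lengths in m; the calibration is good to about 2 mm. A picture is of the moment at which its call begins. camera_model takes no time and is no camera call.
- bot.job_done(): hands the job in, once; it reports no verdict.
Trained networks look in the newest picture that a camera, given by its name, has taken for a name from the list of things; names that differ only in an ending like _2 or _b are one class to them, and where a whole thing is asked for, a point or a joint stands for the part that bears it (a point fixed in the world has none). Each returns a list of dicts, best first, with "conf" (0 to 1); they miss things now and then, are a little off and sometimes report something else, mostly with a low value. They report only what shows in the picture. A call takes as long as a camera call. They do not tell look-alikes from the thing itself.
- bot.regions_of(camera, label): "pixels" (384x512 bool, what is visible of it) and "point" ([row, column] in pixels, amid what is visible of it).
The state is a dict: "time": time; "q": joint angles; "qd": joint speeds; "joint_efforts": joint torques, N m; "ee_pos": TCP position; "tcp_rot": TCP orientation; "wrist_force": force on the tool from outside, world axes, zero at the start; "torque": the same for the moment, N m; "opening": finger opening in m.
Only numpy, scipy, OpenCV 4.12 (cv2) and the standard library are available. Lean on these libraries where they do the work, as an engineer would, in place of code of your own. Each camera call takes 0.05 s, during which the arm holds its last target. There are 200 camera calls.

## Working session

There is one attempt and no reset: what is moved stays moved. The work goes in short steps, Python scripts to look and compute and a shell command to move; the robot and the scene stay as the last step left them, time stands still between calls to the robot, and variables do not carry over. Pictures are saved under pics/ and viewed, about 12 in all and at most 16, crops included, and the job is handed in when it is done.

```bash
ls; mkdir -p pics; python3 - <<'E'
from workcell import bot
import cv2,numpy as np
for n in ("scene","top"):
    im,d=bot.camera(n); cv2.imwrite(f"pics/{n}0.png",cv2.cvtColor(im,cv2.COLOR_RGB2BGR))
    print(n,{k:np.round(v,3) for k,v in bot.camera_model(n).items()})
print(bot.get_obs())
E
```

```text
pics
scene {'fx': np.float64(434.111), 'fy': np.float64(434.111), 'cx': np.float64(250.734), 'cy': np.float64(181.996), 'k1': np.float64(-0.152), 'rvec': array([ 0.645, -2.584,  1.195]), 'tvec': array([0.434, 0.197, 0.775])}
top {'fx': np.float64(443.656), 'fy': np.float64(443.656), 'cx': np.float64(255.228), 'cy': np.float64(186.608), 'k1': np.float64(-0.083), 'rvec': array([ 2.129, -2.187,  0.157]), 'tvec': array([-0.024,  0.529,  1.049])}
{'time': 0.1, 'q': array([-7.58048278e+01,  5.01110753e+00,  1.00400924e+01,  9.51003478e+01,
        1.24418898e-03,  9.00002233e+01]), 'qd': array([ 0.0095994 , -0.05947664,  0.13901643,  0.05053826, -0.06714434,
        0.00436332]), 'joint_efforts': array([-3.07758819e-04, -5.21561408e+01,  4.65654123e+01,  1.61653594e-02,
       -1.17168440e-05, -2.70151581e-06]), 'ee_pos': array([ 0.13483082, -0.53300984,  0.2306335 ]), 'tcp_rot': array([-8.99987561e+01,  7.13629729e-02, -7.58050511e+01]), 'wrist_force': array([-0.31912788, -0.08241085,  0.53100955]), 'torque': array([ 0.00485611,  0.03702154, -0.01182147]), 'opening': 0.08565004895086677}
```

View pics/top0.png

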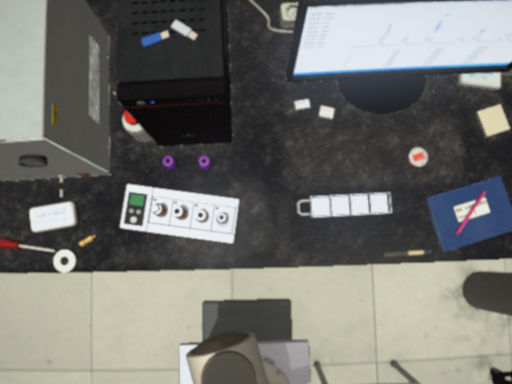

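View pics/scene0.png

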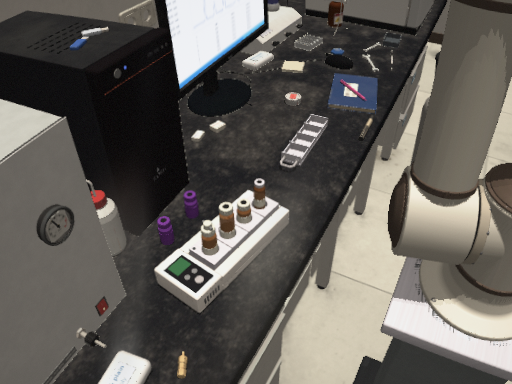

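```bash
cat > h.py <<'E'
from workcell import bot
import cv2,numpy as np
def cam(n):
    m=bot.camera_model(n);K=np.array([[m['fx'],0,m['cx']],[0,m['fy'],m['cy']],[0,0,1.]])
    return K,np.array([m['k1'],0,0,0,0.]),cv2.Rodrigues(np.array(m['rvec']))[0],np.array(m['tvec']).ravel()
def rays(n,uv):
    K,D,R,t=cam(n); p=np.asarray(uv,float).reshape(-1,1,2)
    p=cv2.undistortPointsIter(p,K,D,None,None,(3,50,1e-9)).reshape(-1,2)
    return np.c_[p,np.ones(len(p))],R,t
def plane(n,uv,z):
    r,R,t=rays(n,uv); c=-R.T@t; d=r@R; return c+d*((z-c[2])/d[:,2])[:,None]
def cloud(n,depth,mask):
    v,u=np.nonzero(mask&(depth>0)); r,R,t=rays(n,np.c_[u,v]); return (r*depth[v,u][:,None]-t)@R,np.c_[u,v]
def proj(n,P):
    K,D,R,t=cam(n); return cv2.projectPoints(np.asarray(P,float).reshape(-1,1,3),cv2.Rodrigues(R)[0],t,K,D)[0].reshape(-1,2)
def save(im,name,box,s):
    r0,r1,c0,c1=box; cv2.imwrite(name,cv2.cvtColor(cv2.resize(im[r0:r1,c0:c1],None,fx=s,fy=s,interpolation=cv2.INTER_CUBIC),cv2.COLOR_RGB2BGR))
E
python3 - <<'E'
from h import *
for n in ("top","scene"):
    im,d=bot.camera(n)
    if n=="top":
        save(im,"pics/th.png",(180,245,115,245),6); save(im,"pics/tt.png",(185,222,292,398),7)
    else: save(im,"pics/sc.png",(170,310,150,295),4)
    for l in ("heater","tray","vial_short","vial_tall","vial_valve","vial_crimp","block_short","block_tall","block_valve","block_crimp"):
        for r in bot.regions_of(n,l)[:5]:
            P,uv=cloud(n,d,r['pixels'])
            if len(P)<5: continue
            z=P[:,2]; top=np.percentile(z,97); q=P[z>top-.006]
            print(n,l,round(r['conf'],2),np.round(r['point']),len(P),"ztop",round(top,4),"med",np.round(np.median(q,0),4),"mid",np.round((q.min(0)+q.max(0))/2,4))
            if l in("heater","tray") and r['conf']>.5:
                rc=cv2.minAreaRect(P[:,:2].astype(np.float32)); print("  rect",np.round(rc[0],4),np.round(rc[1],4),rc[2])
E
```

```text
top heater 0.73 [208. 151.] 2916 ztop 0.0532 med [0.482  0.2472 0.0498] mid [0.469  0.1484 0.0524]
  rect [0.472  0.1531] [0.2905 0.1158] 81.3670654296875
top tray 0.74 [206. 346.] 1895 ztop 0.0282 med [ 0.4803 -0.2717  0.0264] mid [ 0.4797 -0.2657  0.0281]
  rect [ 0.4808 -0.2633] [0.0577 0.245 ] 0.7283173203468323
top vial_short 0.66 [220. 197.] 131 ztop 0.0986 med [0.4581 0.0908 0.0956] mid [0.4579 0.0911 0.0961]
top vial_valve 0.74 [212. 160.] 169 ztop 0.1233 med [0.4742 0.1908 0.1205] mid [0.4744 0.1895 0.1216]
top vial_valve 0.16 [220. 186.] 396 ztop 0.0585 med [0.4568 0.1364 0.0545] mid [0.4656 0.1397 0.0787]
top vial_crimp 0.67 [219. 222.] 82 ztop 0.1157 med [0.4507 0.0415 0.1128] mid [0.4507 0.0408 0.1136]
top block_short 0.79 [219. 196.] 429 ztop 0.062 med [0.4583 0.0906 0.0571] mid [0.4582 0.0907 0.0772]
top block_tall 0.73 [220. 184.] 395 ztop 0.0585 med [0.4568 0.1386 0.0545] mid [0.4656 0.141  0.0876]
top block_valve 0.71 [217. 161.] 370 ztop 0.0582 med [0.4635 0.1842 0.0547] mid [0.474  0.1889 0.0559]
top block_crimp 0.82 [222. 225.] 487 ztop 0.0586 med [0.4504 0.0404 
[... 802 characters left out ...]
8.] 489 ztop 0.125 med [0.4743 0.1914 0.124 ] mid [0.4753 0.1899 0.1228]
scene vial_crimp 0.66 [194. 258.] 330 ztop 0.1172 med [0.4509 0.0432 0.1155] mid [0.4519 0.0407 0.1146]
scene block_short 0.66 [225. 251.] 343 ztop 0.0596 med [0.442  0.0954 0.0574] mid [0.4579 0.093  0.0575]
scene block_tall 0.92 [236. 235.] 348 ztop 0.0593 med [0.4504 0.1455 0.0576] mid [0.4653 0.1424 0.0571]
scene block_tall 0.47 [265. 205.] 4827 ztop 0.0549 med [0.4797 0.2516 0.0522] mid [0.4691 0.1485 0.0857]
scene block_valve 0.61 [252. 211.] 545 ztop 0.0591 med [0.461  0.2009 0.057 ] mid [0.4745 0.1926 0.0574]
scene block_crimp 0.55 [211. 272.] 294 ztop 0.0597 med [0.4328 0.0488 0.0577] mid [0.4491 0.0461 0.0571]
```

View pics/th.png

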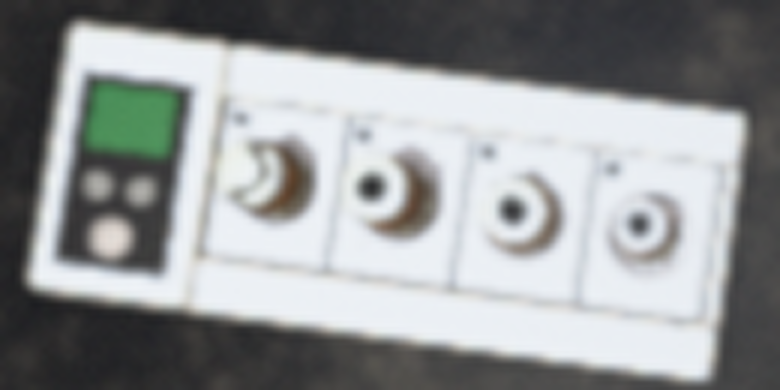

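View pics/tt.png

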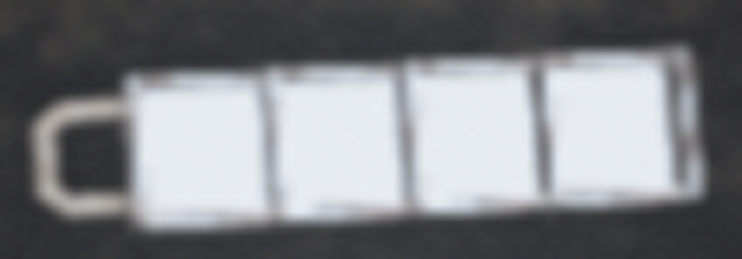

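View pics/sc.png

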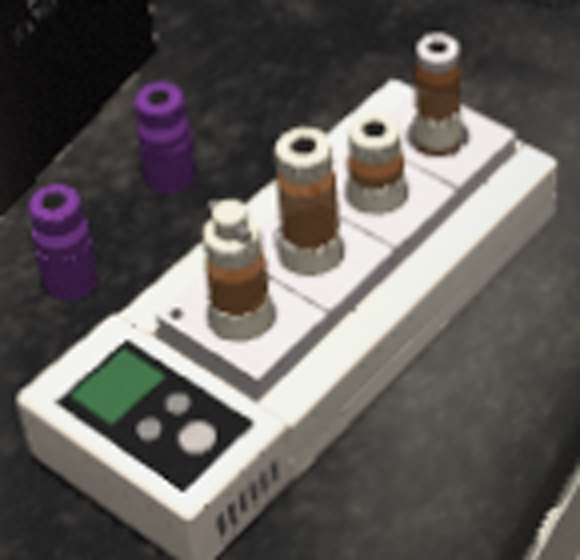

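The heater's panel is on its left, and the order from the panel is valve, tall, short, crimp. In the scene picture they are at about (208,237), (227,218), (242,210) and (259,193). The look-alikes are the purple vials at scene (166,231) and (190,205), and I'll leave those alone. The tray handle is at its left end in the top picture. Next I fit the tray pose.

```bash
python3 - <<'E'
from h import *
from scipy.optimize import least_squares
c=np.array([[128,75],[138,228],[688,47],[703,198]])/7.+[292-.43,185-.43]
P=plane("top",c,.03);print(np.round(P,4),np.linalg.norm(P[0]-P[2]),np.linalg.norm(P[0]-P[1]))
mid=P.mean(0); d=(P[0]+P[1]-P[2]-P[3]); print("tray corners",mid,np.degrees(np.arctan2(-d[0],d[1])))
for n in("top","scene"):
    im,d=bot.camera(n); r=bot.regions_of(n,"tray")[0]
    m=cv2.dilate(r['pixels'].astype(np.uint8),np.ones((5,5)))>0
    Q,_=cloud(n,d,m); a=np.radians(2.5)
    for lo in(.003,.018):
        q=Q[(Q[:,2]>lo)&(Q[:,2]<.034)]; q=q[q[:,1]<-.165]
        rc=cv2.minAreaRect(q[:,:2].astype(np.float32)); print(n,lo,len(q),rc)
v=np.array([[.4745,.190],[.467,.141],[.4585,.0915],[.451,.041]]);e=v[0]-v[3];print("heater yaw",np.degrees(np.arctan2(-e[0],e[1])),v.mean(0))
E
```

```text
[[ 0.5038 -0.1717  0.03  ]
 [ 0.4501 -0.1729  0.03  ]
 [ 0.5084 -0.3717  0.03  ]
 [ 0.4548 -0.3735  0.03  ]] 0.20003353914830935 0.05378638227856175
tray corners [ 0.47928552 -0.27241798  0.03      ] 1.3296073118023481
top 0.003 1644 ((0.48037558794021606, -0.27035367488861084), (0.05896671488881111, 0.20886293053627014), 2.8576953411102295)
top 0.018 378 ((0.4796118438243866, -0.2707443833351135), (0.05253256484866142, 0.20448005199432373), 1.3794761896133423)
scene 0.003 1195 ((0.48273852467536926, -0.2942282557487488), (0.07555244863033295, 0.2610098421573639), 7.919639587402344)
scene 0.018 577 ((0.47945189476013184, -0.2702946364879608), (0.05408754572272301, 0.20948724448680878), 1.5377705097198486)
heater yaw -8.962753139289637 [0.46275  0.115875]
```

```bash
python3 -m jog '[[0,0.8,1.7,0,0,0,0.8],[0,1.6,3.4,0,0,0,1.6],[0,2.4,5.1,0,0,0,2.4],[0,3.2,6.8,0,0,0,3.2],[0,4,8.5,0,0,0,4]]' 40
python3 -m jog '[[0,0.8,1.7,0,0,0,0.8],[0,1.6,3.4,0,0,0,1.6],[0,2.4,5.1,0,0,0,2.4],[0,3.2,6.8,0,0,0,3.2],[0,4,8.5,0,0,0,4]]'
python3 -m jog '[[0,0.8,1.7,0,0,0,0.8],[0,1.6,3.4,0,0,0,1.6],[0,2.4,5.1,0,0,0,2.4],[0,3.2,6.8,0,0,0,3.2],[0,4,8.5,0,0,0,4]]'
```

```text
time: 1.9
ee_pos: [0.2352, -0.3191, 0.2313]
tcp_rot: [-90.0, -0.0, -55.7]
wrist_force: [0.0, 0.4, 0.3]
opening: 0.0852
time: 2.4
ee_pos: [0.3352, -0.1064, 0.2316]
tcp_rot: [-90.0, -0.1, -35.7]
wrist_force: [0.7, -0.5, 0.5]
opening: 0.0851
time: 2.9
ee_pos: [0.4353, 0.1065, 0.2315]
tcp_rot: [-90.0, -0.0, -15.6]
wrist_force: [1.3, -1.6, 0.7]
opening: 0.0855
```

```bash
python3 -m jog '[[0,0.8,1.7,0,0,0,0.65],[0,1.58,3.36,0,0,0,1.32],[0,1.58,3.36,-1,0,0,1.32],[0,1.58,3.36,-2,0,0,1.32],[0,1.58,3.36,-2,0,0,1.32]]'
python3 -m jog '[[0,0,0,0,0,0,0],[0,0,0,0,0,0,0]]'
python3 - <<'E'
from h import *
o=bot.get_obs();print(o['ee_pos'],o['tcp_rot'],o['opening'])
im,d=bot.camera("scene"); save(im,"pics/s1.png",(110,290,140,300),4)
E
```

```text
time: 3.4
ee_pos: [0.4731, 0.1882, 0.178]
tcp_rot: [-90.2, 0.3, -9.2]
wrist_force: [0.2, 0.1, -0.2]
opening: 0.0855
time: 3.6
ee_pos: [0.4749, 0.1882, 0.183]
tcp_rot: [-89.9, -0.1, -9.2]
wrist_force: [0.5, -0.4, 0.7]
opening: 0.0855
[0.47485043 0.18819892 0.18297446] [-89.93655374  -0.10569133  -9.23252157] 0.08545352240245203
```

View pics/s1.png

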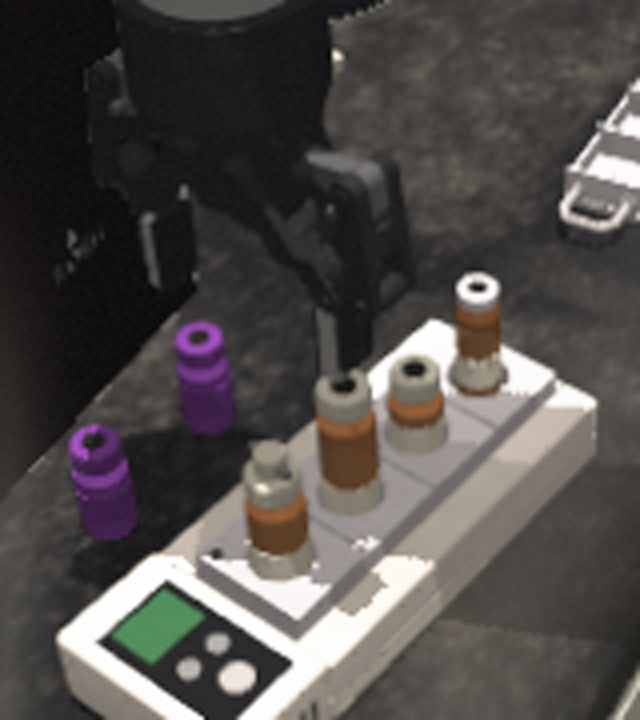

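The jaws stand on either side of the valve vial's column, and the fingertips are at about (178,181) and (223,203). I check that against the projection.

```bash
python3 - <<'E'
from h import *
y=np.radians(-9.2);x=np.array([np.cos(y),np.sin(y),0])*.0427;c=np.array([.4749,.1882,.194])
print(proj("scene",[c-x,c+x,c,[.4745,.190,.123]]))
E
```

```text
[[223.90992525 202.54332006]
 [185.02974131 181.70842249]
 [203.86378741 191.81498175]
 [207.08700058 223.34644973]]
```

```bash
python3 -m jog '[[0,0,0.08,-1.2,0,0,0],[0,0,0.08,-2.4,0,0,0],[0,0,0.08,-3.6,0,0,0],[0,0,0.08,-4.7,0,0,0],[0,0,0.08,-4.7,0,0,0]]'
python3 -m jog '[[1,0,0,0,0,0,0],[1,0,0,0,0,0,0],[1,0,0,0,0,0,0],[1,0,0,0,0,0,0],[1,0,0,0,0,0,0]]' 40
python3 -m jog '[[1,0,0,0,0,0,0],[1,0,0,0,0,0,0],[1,0,0,0,0,0,0]]'
```

```text
time: 4.15
ee_pos: [0.473, 0.1895, 0.0615]
tcp_rot: [-90.1, 0.2, -9.2]
wrist_force: [0.1, 0.5, 0.0]
opening: 0.0856
time: 4.65
ee_pos: [0.4751, 0.1906, 0.0651]
tcp_rot: [-89.9, -0.1, -9.2]
wrist_force: [-1.2, -0.6, 7.0]
opening: 0.0266
time: 4.95
ee_pos: [0.4751, 0.1906, 0.0651]
tcp_rot: [-89.9, -0.1, -9.2]
wrist_force: [-0.9, -1.5, 6.6]
opening: 0.0268
```

```bash
python3 -m jog '[[1,0,0,0.6,0,0,0],[1,0,0,1.5,0,0,0],[1,0,0,2.5,0,0,0],[1,0,0,3.5,0,0,0],[1,0,0,4.2,0,0,0]]'
python3 -m jog '[[1,0,-0.8,0.2,0,0,0.1],[1,0,-2,0.2,0,0,0.3],[1,0,-3.2,0.2,0,0,0.5],[1,0,-4.4,0.2,0,0,0.7],[1,0,-5.6,0.2,0,0,0.8]]'
python3 -m jog '[[1,0,-1.2,0,0,0,0.2],[1,0,-2.4,0,0,0,0.4],[1,0,-3.6,0,0,0,0.6],[1,0,-4.8,0,0,0,0.8],[1,0,-6,0,0,0,0.9]]'
python3 -m jog '[[1,0.1,-1,0,0,0,0.2],[1,0.1,-2,0,0,0,0.4],[1,0.1,-3,0,0,0,0.4],[1,0.1,-3.7,0,0,0,0.4],[1,0.1,-3.9,0,0,0,0.4]]'
python3 -m jog '[[1,0,0,0,0,0,0],[1,0,0,0,0,0,0],[1,0,0,0,0,0,0]]'
python3 - <<'E'
from h import *
im,d=bot.camera("scene"); save(im,"pics/s2.png",(20,190,220,380),4)
E
```

```text
time: 5.45
ee_pos: [0.4746, 0.1904, 0.1716]
tcp_rot: [-89.9, -0.1, -9.2]
wrist_force: [-0.0, -0.3, 0.1]
opening: 0.0264
time: 5.95
ee_pos: [0.4742, 0.0492, 0.1749]
tcp_rot: [-90.0, -0.0, -5.1]
wrist_force: [0.0, -0.0, -0.4]
opening: 0.0267
time: 6.45
ee_pos: [0.4742, -0.1009, 0.1749]
tcp_rot: [-90.0, -0.0, -0.7]
wrist_force: [0.6, 0.7, 0.1]
opening: 0.0266
time: 6.95
ee_pos: [0.4767, -0.1986, 0.1745]
tcp_rot: [-90.0, -0.0, 1.2]
wrist_force: [-0.1, 0.6, -0.6]
opening: 0.0268
time: 7.25
ee_pos: [0.477, -0.1964, 0.1741]
tcp_rot: [-90.0, -0.0, 1.3]
wrist_force: [-0.8, 0.3, -0.2]
opening: 0.0268
```

View pics/s2.png

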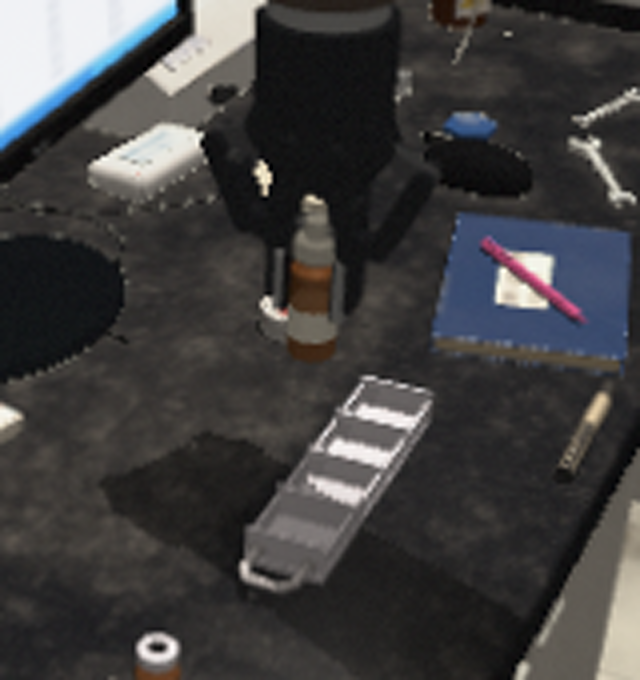

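The vial hangs upright between the pads, with its underside at about scene (298,108), above the cell nearest the handle. I lower it.

```bash
python3 - <<'E'
from h import *
print(proj("scene",[.477,-.1964,.148]))
E
python3 -m jog '[[1,0,-0.05,-1,0,0,0],[1,0,-0.05,-2.2,0,0,0],[1,0,-0.05,-3.4,0,0,0],[1,0,-0.05,-4.4,0,0,0],[1,0,-0.05,-5,0,0,0]]'
python3 -m jog '[[1,0,0,-0.1,0,0,0],[1,0,0,-0.2,0,0,0],[1,0,0,-0.3,0,0,0],[1,0,0,-0.4,0,0,0],[1,0,0,-0.45,0,0,0]]'
python3 -m jog '[[1,0,0,0,0,0,0],[1,0,0,0,0,0,0],[1,0,0,0,0,0,0]]'
```

```text
[[297.09910495 107.95994003]]
time: 7.8
ee_pos: [0.4761, -0.1975, 0.0469]
tcp_rot: [-89.9, 0.1, 1.3]
wrist_force: [0.1, -0.6, 0.4]
opening: 0.027
time: 8.3
ee_pos: [0.4772, -0.1986, 0.038]
tcp_rot: [-90.0, -0.0, 1.3]
wrist_force: [-1.0, -0.6, -0.7]
opening: 0.027
time: 8.6
ee_pos: [0.477, -0.1985, 0.0377]
tcp_rot: [-90.0, -0.0, 1.3]
wrist_force: [-0.0, 0.3, 0.2]
opening: 0.0264
```

```bash
python3 -m jog '[[1,0,0,-0.05,0,0,0],[1,0,0,-0.08,0,0,0],[1,0,0,-0.1,0,0,0],[1,0,0,-0.1,0,0,0],[1,0,0,-0.1,0,0,0]]'
python3 -m jog '[[1,0,0,-0.03,0,0,0],[1,0,0,-0.05,0,0,0],[1,0,0,-0.05,0,0,0],[1,0,0,-0.05,0,0,0]]'
```

```text
time: 9.1
ee_pos: [0.4769, -0.1985, 0.035]
tcp_rot: [-90.0, 0.0, 1.3]
wrist_force: [-0.3, 0.5, 0.2]
opening: 0.0265
time: 9.5
ee_pos: [0.477, -0.1985, 0.0341]
tcp_rot: [-90.0, -0.0, 1.3]
wrist_force: [-1.7, 0.8, 4.9]
opening: 0.0267
```

Contact: 4.9 N at TCP z 0.034, as predicted. I release and go back for the tall vial.

```bash
python3 -m jog '[[0,0,0,0,0,0,0],[0,0,0,0,0,0,0],[0,0,0,0,0,0,0],[0,0,0,0,0,0,0],[0,0,0,0,0,0,0]]'
python3 -m jog '[[0,0,0,0.8,0,0,0],[0,0,0,2,0,0,0],[0,0,0,3.5,0,0,0],[0,0,0,5,0,0,0],[0,0,0,6,0,0,0]]'
python3 -m jog '[[0,0,1.8,0,0,0,-0.3],[0,0,3.6,0,0,0,-0.6],[0,0,5.4,0,0,0,-0.9],[0,0,7.2,0,0,0,-1.2],[0,0,8.8,0,0,0,-1.5]]'
python3 -m jog '[[0,-0.2,1.6,0,0,0,-0.3],[0,-0.4,3,0,0,0,-0.6],[0,-0.4,4.2,0,0,0,-0.6],[0,-0.4,4.7,0,0,0,-0.6],[0,-0.4,4.7,0,0,0,-0.6]]'
python3 -m jog '[[0,0,0,0,0,0,0],[0,0,0,0,0,0,0]]'
python3 - <<'E'
from h import *
im,d=bot.camera("scene"); a=im[100:180,270:345].copy(); save(im,"pics/s3.png",(60,260,150,350),3)
for l in ("vial_valve","vial_tall"):
    for r in bot.regions_of("scene",l):
        P,uv=cloud("scene",d,r['pixels']); z=P[:,2]; t=np.percentile(z,97); q=P[z>t-.008]; print(l,r['conf'],r['point'],t,(q.min(0)+q.max(0))/2)
E
```

```text
time: 10.0
ee_pos: [0.4769, -0.1984, 0.0337]
tcp_rot: [-90.0, 0.0, 1.3]
wrist_force: [-0.2, 0.8, -0.4]
opening: 0.0856
time: 10.5
ee_pos: [0.4773, -0.1986, 0.1866]
tcp_rot: [-90.1, -0.1, 1.3]
wrist_force: [0.2, -0.1, -0.9]
opening: 0.0853
time: 11.0
ee_pos: [0.4766, 0.0235, 0.1839]
tcp_rot: [-90.0, -0.0, -6.3]
wrist_force: [1.7, -0.6, 0.3]
opening: 0.085
time: 11.5
ee_pos: [0.4668, 0.1401, 0.1836]
tcp_rot: [-90.0, 0.0, -9.1]
wrist_force: [0.6, -0.1, -0.7]
opening: 0.0856
time: 11.7
ee_pos: [0.4671, 0.138, 0.1838]
tcp_rot: [-90.0, -0.0, -9.3]
wrist_force: [-0.0, 0.0, 0.7]
opening: 0.0856
vial_valve 0.75 [139.0, 296.9] 0.09233081100720093 [ 0.47526773 -0.19645036  0.09013416]
vial_tall 0.57 [219.5, 227.8] 0.1266545336064666 [0.46686192 0.14125303 0.12337152]
```

View pics/s3.png

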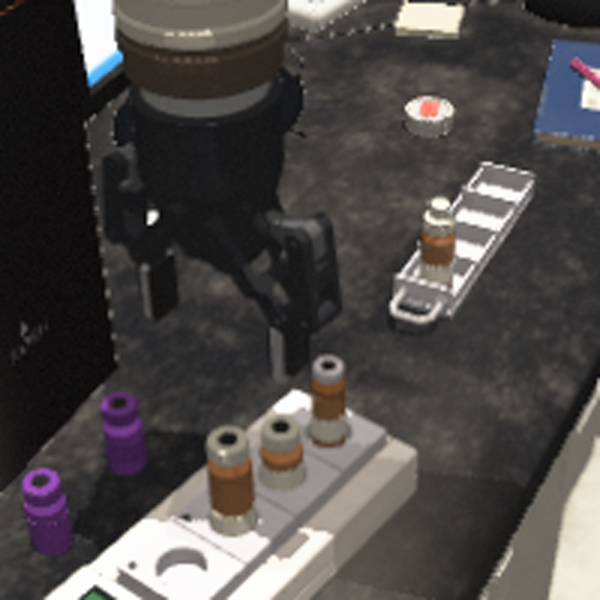

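The valve vial stands in the handle cell at scene (297,139), with its top at 0.092, which is right. Next is the tall vial.

```bash
python3 -m jog '[[0,0,0.12,-1.2,0,0,0],[0,0,0.12,-2.4,0,0,0],[0,0,0.12,-3.6,0,0,0],[0,0,0.12,-4.75,0,0,0],[0,0,0.12,-4.75,0,0,0]]'
python3 -m jog '[[1,0,0,0,0,0,0],[1,0,0,0,0,0,0],[1,0,0,0,0,0,0],[1,0,0,0,0,0,0],[1,0,0,0,0,0,0]]' 40
python3 -m jog '[[1,0,0,0,0,0,0],[1,0,0,0,0,0,0],[1,0,0,0,0,0,0]]'
python3 -m jog '[[1,0,0,0.6,0,0,0],[1,0,0,1.5,0,0,0],[1,0,0,2.5,0,0,0],[1,0,0,3.5,0,0,0],[1,0,0,4.2,0,0,0]]'
```

```text
time: 12.35
ee_pos: [0.4648, 0.1409, 0.0615]
tcp_rot: [-90.2, 0.3, -9.3]
wrist_force: [0.8, 0.2, -0.5]
opening: 0.0855
time: 12.85
ee_pos: [0.4676, 0.1422, 0.0663]
tcp_rot: [-90.0, -0.1, -9.2]
wrist_force: [1.0, -0.9, 5.6]
opening: 0.0269
time: 13.15
ee_pos: [0.4676, 0.1422, 0.0663]
tcp_rot: [-90.0, -0.1, -9.2]
wrist_force: [-0.1, -0.7, 5.8]
opening: 0.0271
time: 13.65
ee_pos: [0.4671, 0.1422, 0.1728]
tcp_rot: [-89.9, -0.1, -9.2]
wrist_force: [0.2, 0.3, -0.8]
opening: 0.0269
```

```bash
python3 -m jog '[[1,0,-0.8,0.2,0,0,0.1],[1,0,-2,0.2,0,0,0.3],[1,0.1,-3.2,0.2,0,0,0.5],[1,0.2,-4.4,0.2,0,0,0.7],[1,0.2,-5.6,0.2,0,0,0.8]]'
python3 -m jog '[[1,0,-1.2,0,0,0,0.2],[1,0,-2.4,0,0,0,0.4],[1,0.1,-3.6,0,0,0,0.6],[1,0.2,-4.8,0,0,0,0.8],[1,0.2,-6,0,0,0,0.9]]'
python3 -m jog '[[1,0.06,-1,0,0,0,0.2],[1,0.06,-2,0,0,0,0.4],[1,0.06,-3,0,0,0,0.4],[1,0.06,-3.7,0,0,0,0.4],[1,0.06,-3.95,0,0,0,0.4]]'
python3 -m jog '[[1,0,0,0,0,0,0],[1,0,0,0,0,0,0],[1,0,0,0,0,0,0]]'
```

```text
time: 14.15
ee_pos: [0.4719, 0.001, 0.1761]
tcp_rot: [-90.0, -0.0, -5.1]
wrist_force: [0.1, 0.6, -0.6]
opening: 0.0272
time: 14.65
ee_pos: [0.4769, -0.1491, 0.1761]
tcp_rot: [-90.0, -0.0, -0.7]
wrist_force: [-0.9, 0.2, -0.8]
opening: 0.0268
time: 15.15
ee_pos: [0.4783, -0.2479, 0.1754]
tcp_rot: [-90.0, -0.0, 1.2]
wrist_force: [0.4, 0.2, -0.7]
opening: 0.0269
time: 15.45
ee_pos: [0.4785, -0.2458, 0.1752]
tcp_rot: [-90.0, -0.0, 1.4]
wrist_force: [0.1, 0.3, -1.1]
opening: 0.0274
```

```bash
python3 -m jog '[[1,0,-0.05,-1,0,0,0],[1,0,-0.05,-2.2,0,0,0],[1,0,-0.05,-3.4,0,0,0],[1,0,-0.05,-4.4,0,0,0],[1,0,-0.05,-5,0,0,0]]'
python3 -m jog '[[1,0,0,-0.1,0,0,0],[1,0,0,-0.2,0,0,0],[1,0,0,-0.3,0,0,0],[1,0,0,-0.4,0,0,0],[1,0,0,-0.5,0,0,0]]'
python3 -m jog '[[1,0,0,-0.02,0,0,0],[1,0,0,-0.05,0,0,0],[1,0,0,-0.08,0,0,0],[1,0,0,-0.08,0,0,0],[1,0,0,-0.08,0,0,0]]'
python3 -m jog '[[1,0,0,-0.02,0,0,0],[1,0,0,-0.04,0,0,0],[1,0,0,-0.04,0,0,0],[1,0,0,-0.04,0,0,0]]'
```

```text
time: 15.95
ee_pos: [0.4777, -0.2468, 0.0481]
tcp_rot: [-89.9, 0.1, 1.4]
wrist_force: [-0.6, -0.5, -0.9]
opening: 0.0268
time: 16.45
ee_pos: [0.4788, -0.2482, 0.0381]
tcp_rot: [-90.0, -0.1, 1.3]
wrist_force: [-0.6, 0.3, -1.4]
opening: 0.0273
time: 16.95
ee_pos: [0.4784, -0.248, 0.0356]
tcp_rot: [-90.0, -0.0, 1.3]
wrist_force: [-0.4, -0.3, -1.2]
opening: 0.027
time: 17.35
ee_pos: [0.4785, -0.248, 0.0353]
tcp_rot: [-90.0, -0.0, 1.3]
wrist_force: [-2.2, 0.7, 6.2]
opening: 0.0269
```

```bash
python3 -m jog '[[0,0,0,0,0,0,0],[0,0,0,0,0,0,0],[0,0,0,0,0,0,0],[0,0,0,0,0,0,0],[0,0,0,0,0,0,0]]'
python3 -m jog '[[0,0,0,0.8,0,0,0],[0,0,0,2,0,0,0],[0,0,0,3.5,0,0,0],[0,0,0,5,0,0,0],[0,0,0,6,0,0,0]]'
python3 -m jog '[[0,0,1.8,0,0,0,-0.3],[0,0,3.6,0,0,0,-0.6],[0,-0.1,5.4,0,0,0,-0.9],[0,-0.2,7.2,0,0,0,-1.2],[0,-0.4,8.8,0,0,0,-1.5]]'
python3 -m jog '[[0,-0.2,1.6,0,0,0,-0.3],[0,-0.4,3,0,0,0,-0.6],[0,-0.4,4.2,0,0,0,-0.6],[0,-0.4,4.75,0,0,0,-0.6],[0,-0.4,4.75,0,0,0,-0.6]]'
python3 -m jog '[[0,0,0,0,0,0,0],[0,0,0,0,0,0,0],[0,0,0,0,0,0,0]]'
python3 - <<'E'
from h import *
im,d=bot.camera("scene"); save(im,"pics/s4.png",(60,260,150,350),3)
for l in ("vial_valve","vial_tall","vial_short","vial_crimp"):
    for r in bot.regions_of("scene",l):
        P,uv=cloud("scene",d,r['pixels']); z=P[:,2]; t=np.percentile(z,97); q=P[z>t-.008]; print(l,r['conf'],r['point'],t,(q.min(0)+q.max(0))/2)
E
```

```text
time: 17.85
ee_pos: [0.4784, -0.248, 0.0345]
tcp_rot: [-90.0, 0.0, 1.3]
wrist_force: [0.5, -0.2, -0.2]
opening: 0.0852
time: 18.35
ee_pos: [0.4788, -0.2482, 0.1874]
tcp_rot: [-90.1, -0.1, 1.3]
wrist_force: [1.7, -0.6, -0.3]
opening: 0.0856
time: 18.85
ee_pos: [0.4681, -0.0261, 0.1846]
tcp_rot: [-90.0, -0.0, -6.3]
wrist_force: [-0.2, -0.3, -0.3]
opening: 0.0854
time: 19.35
ee_pos: [0.4584, 0.092, 0.1845]
tcp_rot: [-90.0, 0.0, -9.1]
wrist_force: [-0.3, 0.0, -0.8]
opening: 0.085
time: 19.65
ee_pos: [0.4585, 0.0898, 0.1845]
tcp_rot: [-90.0, 0.0, -9.3]
wrist_force: [-0.2, 0.3, -0.4]
opening: 0.0852
vial_valve 0.74 [140.7, 295.6] 0.09250435299107025 [ 0.47653753 -0.19635905  0.08919483]
vial_tall 0.61 [126.8, 306.2] 0.09541166909520969 [ 0.47719241 -0.23082099  0.0921618 ]
vial_short 0.88 [204.0, 188.1] 0.06114290969809743 [0.5935926  0.08578474 0.05829236]
vial_short 0.77 [212.0, 242.1] 0.10016312814913708 [0.45902362 0.09181357 0.09688466]
vial_crimp 0.88 [193.7, 259.6] 0.11711487303692718 [0.45175477 0.04149382 0.11399042]
```

View pics/s4.png

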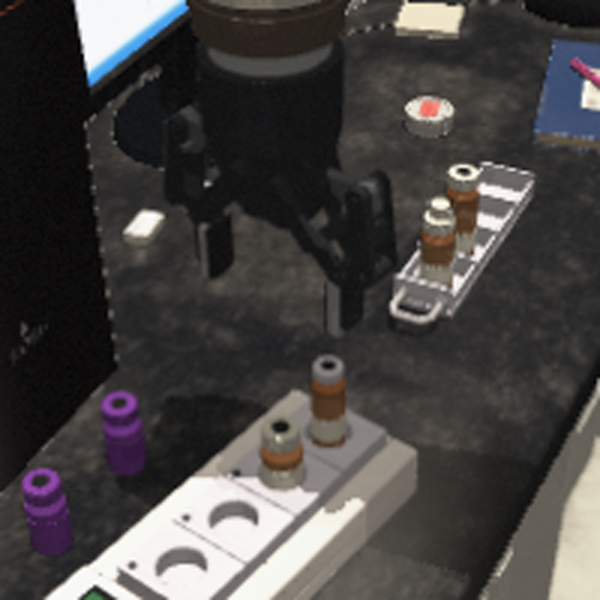

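The tall vial stands in the second cell at scene (306,127). Next is the short amber vial at (242,212).

```bash
python3 -m jog '[[0,0,0.07,-1.2,0,0,0],[0,0,0.07,-2.4,0,0,0],[0,0,0.07,-3.6,0,0,0],[0,0,0.07,-4.75,0,0,0],[0,0,0.07,-4.85,0,0,0]]'
python3 -m jog '[[1,0,0,0,0,0,0],[1,0,0,0,0,0,0],[1,0,0,0,0,0,0],[1,0,0,0,0,0,0],[1,0,0,0,0,0,0]]' 40
python3 -m jog '[[1,0,0,0,0,0,0],[1,0,0,0,0,0,0],[1,0,0,0,0,0,0]]'
python3 -m jog '[[1,0,0,0.6,0,0,0],[1,0,0,1.5,0,0,0],[1,0,0,2.5,0,0,0],[1,0,0,3.5,0,0,0],[1,0,0,4.2,0,0,0]]'
```

```text
time: 20.4
ee_pos: [0.4563, 0.0921, 0.06]
tcp_rot: [-90.1, 0.3, -9.2]
wrist_force: [0.0, -0.1, -0.2]
opening: 0.0851
time: 20.9
ee_pos: [0.4591, 0.0927, 0.0646]
tcp_rot: [-90.0, -0.1, -9.2]
wrist_force: [-0.4, -0.6, 6.0]
opening: 0.0261
time: 21.2
ee_pos: [0.4591, 0.0927, 0.0646]
tcp_rot: [-90.0, -0.1, -9.2]
wrist_force: [-0.3, -0.2, 6.1]
opening: 0.0261
time: 21.7
ee_pos: [0.4587, 0.0926, 0.1713]
tcp_rot: [-90.0, -0.1, -9.2]
wrist_force: [-0.2, -0.2, -1.4]
opening: 0.026
```

```bash
python3 -m jog '[[1,0,-0.8,0.2,0,0,0.1],[1,0.1,-2,0.2,0,0,0.3],[1,0.1,-3.2,0.2,0,0,0.5],[1,0.2,-4.4,0.2,0,0,0.7],[1,0.3,-5.6,0.2,0,0,0.8]]'
python3 -m jog '[[1,0.1,-1.2,0,0,0,0.2],[1,0.1,-2.4,0,0,0,0.4],[1,0.2,-3.6,0,0,0,0.6],[1,0.3,-4.8,0,0,0,0.8],[1,0.35,-6,0,0,0,0.9]]'
python3 -m jog '[[1,0.1,-1,0,0,0,0.2],[1,0.2,-2,0,0,0,0.4],[1,0.2,-3,0,0,0,0.4],[1,0.2,-3.7,0,0,0,0.4],[1,0.2,-3.95,0,0,0,0.4]]'
python3 -m jog '[[1,0,0,0,0,0,0],[1,0,0,0,0,0,0],[1,0,0,0,0,0,0]]'
python3 - <<'E'
from h import *
im,d=bot.camera("scene"); save(im,"pics/s5.png",(40,160,250,370),5)
E
```

```text
time: 22.2
ee_pos: [0.4659, -0.0486, 0.1746]
tcp_rot: [-90.0, -0.1, -5.2]
wrist_force: [0.2, -0.5, -0.4]
opening: 0.0259
time: 22.7
ee_pos: [0.4747, -0.1988, 0.1745]
tcp_rot: [-90.0, -0.0, -0.7]
wrist_force: [0.2, -1.3, -0.3]
opening: 0.0259
time: 23.2
ee_pos: [0.4795, -0.2975, 0.1737]
tcp_rot: [-90.0, -0.0, 1.2]
wrist_force: [-0.4, -0.1, -0.7]
opening: 0.0259
time: 23.5
ee_pos: [0.4798, -0.2953, 0.1735]
tcp_rot: [-90.0, -0.0, 1.4]
wrist_force: [0.4, 0.1, -0.5]
opening: 0.0259
```

View pics/s5.png

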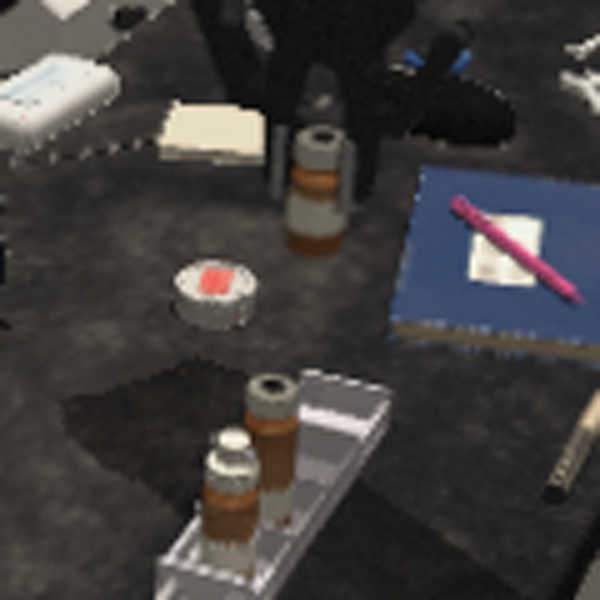

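The short vial hangs upright at scene (313,80). I lower it into the third cell.

```bash
python3 -m jog '[[1,0,-0.03,-1,0,0,0],[1,0,-0.03,-2.2,0,0,0],[1,0,-0.03,-3.4,0,0,0],[1,0,-0.03,-4.4,0,0,0],[1,0,-0.03,-5,0,0,0]]'
python3 -m jog '[[1,0,0,-0.1,0,0,0],[1,0,0,-0.2,0,0,0],[1,0,0,-0.3,0,0,0],[1,0,0,-0.4,0,0,0],[1,0,0,-0.5,0,0,0]]'
python3 -m jog '[[1,0,0,-0.02,0,0,0],[1,0,0,-0.05,0,0,0],[1,0,0,-0.08,0,0,0],[1,0,0,-0.08,0,0,0],[1,0,0,-0.08,0,0,0]]'
python3 -m jog '[[1,0,0,-0.02,0,0,0],[1,0,0,-0.04,0,0,0],[1,0,0,-0.04,0,0,0],[1,0,0,-0.04,0,0,0]]'
```

```text
time: 24.05
ee_pos: [0.479, -0.2959, 0.0463]
tcp_rot: [-89.9, 0.1, 1.3]
wrist_force: [0.1, 1.3, -0.0]
opening: 0.0259
time: 24.55
ee_pos: [0.48, -0.2972, 0.0364]
tcp_rot: [-90.0, -0.1, 1.3]
wrist_force: [0.2, -0.2, -1.6]
opening: 0.0259
time: 25.05
ee_pos: [0.4797, -0.297, 0.0338]
tcp_rot: [-90.0, -0.0, 1.3]
wrist_force: [0.5, 0.2, -0.4]
opening: 0.0262
time: 25.45
ee_pos: [0.4798, -0.2971, 0.0336]
tcp_rot: [-90.0, -0.0, 1.3]
wrist_force: [-1.5, -0.0, 5.7]
opening: 0.0258
```

```bash
python3 -m jog '[[0,0,0,0,0,0,0],[0,0,0,0,0,0,0],[0,0,0,0,0,0,0],[0,0,0,0,0,0,0],[0,0,0,0,0,0,0]]'
python3 -m jog '[[0,0,0,0.8,0,0,0],[0,0,0,2,0,0,0],[0,0,0,3.5,0,0,0],[0,0,0,5,0,0,0],[0,0,0,6,0,0,0]]'
python3 -m jog '[[0,0,1.8,0,0,0,-0.3],[0,-0.1,3.6,0,0,0,-0.6],[0,-0.2,5.4,0,0,0,-0.9],[0,-0.4,7.2,0,0,0,-1.2],[0,-0.6,8.8,0,0,0,-1.5]]'
python3 -m jog '[[0,-0.2,1.6,0,0,0,-0.3],[0,-0.5,3,0,0,0,-0.6],[0,-0.55,4.2,0,0,0,-0.6],[0,-0.55,4.8,0,0,0,-0.6],[0,-0.55,4.8,0,0,0,-0.6]]'
python3 -m jog '[[0,0,0,0,0,0,0],[0,0,0,0,0,0,0],[0,0,0,0,0,0,0]]'
```

```text
time: 25.95
ee_pos: [0.4796, -0.2969, 0.0327]
tcp_rot: [-90.0, 0.0, 1.3]
wrist_force: [-0.0, -0.2, -0.2]
opening: 0.0851
time: 26.45
ee_pos: [0.48, -0.2972, 0.1857]
tcp_rot: [-90.1, -0.1, 1.3]
wrist_force: [0.3, -0.4, -0.8]
opening: 0.0851
time: 26.95
ee_pos: [0.4642, -0.0751, 0.1828]
tcp_rot: [-90.0, -0.0, -6.3]
wrist_force: [0.7, 0.5, 1.0]
opening: 0.0854
time: 27.45
ee_pos: [0.4508, 0.0447, 0.1829]
tcp_rot: [-90.0, -0.0, -9.0]
wrist_force: [-0.7, 0.1, -0.6]
opening: 0.0855
time: 27.75
ee_pos: [0.451, 0.0423, 0.1828]
tcp_rot: [-90.0, 0.0, -9.3]
wrist_force: [0.4, -0.7, -0.5]
opening: 0.0854
```

```bash
python3 -m jog '[[0,0,0,-1.2,0,0,0],[0,0,0,-2.4,0,0,0],[0,0,0,-3.6,0,0,0],[0,0,0,-4.72,0,0,0],[0,0,0,-4.72,0,0,0]]'
python3 -m jog '[[1,0,0,0,0,0,0],[1,0,0,0,0,0,0],[1,0,0,0,0,0,0],[1,0,0,0,0,0,0],[1,0,0,0,0,0,0]]' 40
python3 -m jog '[[1,0,0,0,0,0,0],[1,0,0,0,0,0,0],[1,0,0,0,0,0,0]]'
python3 -m jog '[[1,0,0,0.6,0,0,0],[1,0,0,1.5,0,0,0],[1,0,0,2.5,0,0,0],[1,0,0,3.5,0,0,0],[1,0,0,4.2,0,0,0]]'
```

```text
time: 28.25
ee_pos: [0.4487, 0.0422, 0.0614]
tcp_rot: [-90.1, 0.3, -9.3]
wrist_force: [-1.2, 0.0, -0.8]
opening: 0.0853
time: 28.75
ee_pos: [0.4515, 0.0431, 0.0658]
tcp_rot: [-90.0, -0.1, -9.2]
wrist_force: [0.3, 0.9, 5.2]
opening: 0.0221
time: 29.05
ee_pos: [0.4515, 0.0431, 0.0658]
tcp_rot: [-90.0, -0.1, -9.2]
wrist_force: [-1.6, -0.9, 6.0]
opening: 0.0221
time: 29.55
ee_pos: [0.4511, 0.0431, 0.1724]
tcp_rot: [-90.0, -0.1, -9.2]
wrist_force: [0.8, 0.0, 0.1]
opening: 0.022
```

```bash
python3 -m jog '[[1,0.1,-0.8,0.2,0,0,0.1],[1,0.2,-2,0.2,0,0,0.3],[1,0.3,-3.2,0.2,0,0,0.5],[1,0.4,-4.4,0.2,0,0,0.7],[1,0.5,-5.6,0.2,0,0,0.8]]'
python3 -m jog '[[1,0.1,-1.2,0,0,0,0.2],[1,0.2,-2.4,0,0,0,0.4],[1,0.3,-3.6,0,0,0,0.6],[1,0.4,-4.8,0,0,0,0.8],[1,0.5,-6,0,0,0,0.9]]'
python3 -m jog '[[1,0.1,-1,0,0,0,0.2],[1,0.2,-2,0,0,0,0.4],[1,0.2,-3,0,0,0,0.4],[1,0.2,-3.7,0,0,0,0.4],[1,0.2,-3.95,0,0,0,0.4]]'
python3 -m jog '[[1,0,0,0,0,0,0],[1,0,0,0,0,0,0],[1,0,0,0,0,0,0]]'
python3 - <<'E'
from h import *
im,d=bot.camera("scene"); save(im,"pics/s6.png",(40,160,250,370),5)
E
```

```text
time: 30.05
ee_pos: [0.4633, -0.0981, 0.1758]
tcp_rot: [-90.0, -0.0, -5.2]
wrist_force: [0.5, 0.1, -0.3]
opening: 0.0216
time: 30.55
ee_pos: [0.4758, -0.2482, 0.1757]
tcp_rot: [-90.0, -0.0, -0.7]
wrist_force: [-0.6, 0.5, -1.9]
opening: 0.0223
time: 31.05
ee_pos: [0.4807, -0.347, 0.1749]
tcp_rot: [-90.0, 0.0, 1.2]
wrist_force: [-0.3, 0.4, -0.2]
opening: 0.0219
time: 31.35
ee_pos: [0.481, -0.3448, 0.175]
tcp_rot: [-90.0, -0.0, 1.3]
wrist_force: [0.2, -0.0, -1.0]
opening: 0.0217
```

View pics/s6.png

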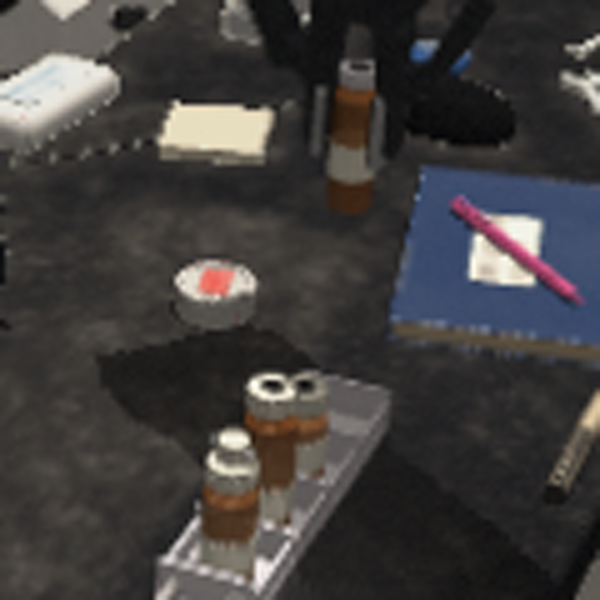

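Three vials stand in the tray and the crimp vial hangs upright at about scene (320,68). I lower it into the fourth cell.

```bash
python3 -m jog '[[1,0,0,-1,0,0,0],[1,0,0,-2.2,0,0,0],[1,0,0,-3.4,0,0,0],[1,0,0,-4.4,0,0,0],[1,0,0,-5,0,0,0]]'
python3 -m jog '[[1,0,0,-0.1,0,0,0],[1,0,0,-0.2,0,0,0],[1,0,0,-0.3,0,0,0],[1,0,0,-0.4,0,0,0],[1,0,0,-0.5,0,0,0]]'
python3 -m jog '[[1,0,0,-0.02,0,0,0],[1,0,0,-0.05,0,0,0],[1,0,0,-0.08,0,0,0],[1,0,0,-0.08,0,0,0],[1,0,0,-0.08,0,0,0]]'
python3 -m jog '[[1,0,0,-0.02,0,0,0],[1,0,0,-0.04,0,0,0],[1,0,0,-0.04,0,0,0],[1,0,0,-0.04,0,0,0]]'
```

```text
time: 31.9
ee_pos: [0.4803, -0.3446, 0.0478]
tcp_rot: [-89.9, 0.1, 1.3]
wrist_force: [-0.5, 0.3, -0.1]
opening: 0.0217
time: 32.4
ee_pos: [0.4813, -0.346, 0.0379]
tcp_rot: [-90.0, -0.1, 1.3]
wrist_force: [0.1, -0.1, -0.3]
opening: 0.022
time: 32.9
ee_pos: [0.4809, -0.3457, 0.0353]
tcp_rot: [-90.0, -0.0, 1.3]
wrist_force: [0.8, 0.0, -0.2]
opening: 0.0215
time: 33.3
ee_pos: [0.481, -0.3458, 0.0348]
tcp_rot: [-90.0, -0.0, 1.3]
wrist_force: [-0.5, 1.2, 5.0]
opening: 0.0219
```

```bash
python3 -m jog '[[0,0,0,0,0,0,0],[0,0,0,0,0,0,0],[0,0,0,0,0,0,0],[0,0,0,0,0,0,0],[0,0,0,0,0,0,0]]'
python3 -m jog '[[0,0,0,0.8,0,0,0],[0,0,0,2,0,0,0],[0,0,0,3.5,0,0,0],[0,0,0,5,0,0,0],[0,0,0,6,0,0,0]]'
python3 -m jog '[[0,0,1.5,0,0,0,0],[0,0,3,0,0,0,0],[0,0,4.5,0,0,0,0],[0,0,6,0,0,0,0],[0,0,7.5,0,0,0,0]]'
python3 -m jog '[[0,0,1.5,0,0,0,0],[0,0,3,0,0,0,0],[0,0,4.5,0,0,0,0],[0,0,5,0,0,0,0],[0,0,5,0,0,0,0]]'
python3 - <<'E'
from h import *
yw=np.radians(1.4);c=np.array([.4793,-.2715])
for n in("top","scene"):
    im,d=bot.camera(n); save(im,f"pics/f_{n}.png",(180,230,285,400) if n=="top" else (90,180,260,350),6)
    for l in ("vial_valve","vial_tall","vial_short","vial_crimp"):
        for r in bot.regions_of(n,l)[:3]:
            P,uv=cloud(n,d,r['pixels']); z=P[:,2]; t=np.percentile(z,97); q=P[z>t-.008]; m=(q.min(0)+q.max(0))/2; e=m[:2]-c
            print(n,l,round(r['conf'],2),np.round(r['point']),"top",round(t,4),"tray xy",np.round([e@[np.cos(yw),np.sin(yw)],e@[-np.sin(yw),np.cos(yw)]],4))
E
```

```text
time: 33.8
ee_pos: [0.4808, -0.3457, 0.0342]
tcp_rot: [-90.0, 0.0, 1.3]
wrist_force: [0.1, -1.2, -0.6]
opening: 0.0849
time: 34.3
ee_pos: [0.4812, -0.3459, 0.1873]
tcp_rot: [-90.1, -0.1, 1.3]
wrist_force: [0.5, 0.0, 0.6]
opening: 0.0854
time: 34.8
ee_pos: [0.4807, -0.1568, 0.1843]
tcp_rot: [-90.0, -0.0, 1.3]
wrist_force: [0.1, 0.1, -0.1]
opening: 0.0855
time: 35.3
ee_pos: [0.4809, -0.0319, 0.1844]
tcp_rot: [-90.0, -0.0, 1.4]
wrist_force: [-0.2, -0.1, -0.1]
opening: 0.0852
top vial_valve 0.72 [208. 324.] top 0.0917 tray xy [-0.0013  0.0715]
top vial_tall 0.45 [208. 343.] top 0.094 tray xy [-0.0016  0.0235]
top vial_short 0.72 [161. 167.] top 0.0589 tray xy [0.1252 0.4411]
top vial_short 0.61 [206. 359.] top 0.0669 tray xy [-0.0007 -0.0251]
top vial_crimp 0.66 [202. 380.] top 0.0835 tray xy [-0.001 -0.076]
scene vial_valve 0.75 [140. 296.] top 0.0921 tray xy [-0.0017  0.0749]
scene vial_tall 0.53 [127. 306.] top 0.0948 tray xy [-0.0002  0.0375]
scene vial_short 0.8 [232. 165.] top 0.0609 tray xy [0.1271 0.4421]
scene vial_short 0.76 [205. 189.] top 0.0611 tray xy [0.1208 0.3569]
scene vial_short 0.66 [109. 319.] top 0.086 tray xy [-0.0008 -0.0739]
scene vial_crimp 0.54 [112. 320.] top 0.0859 tray xy [-0.0008 -0.0739]
```

View pics/f_scene.png

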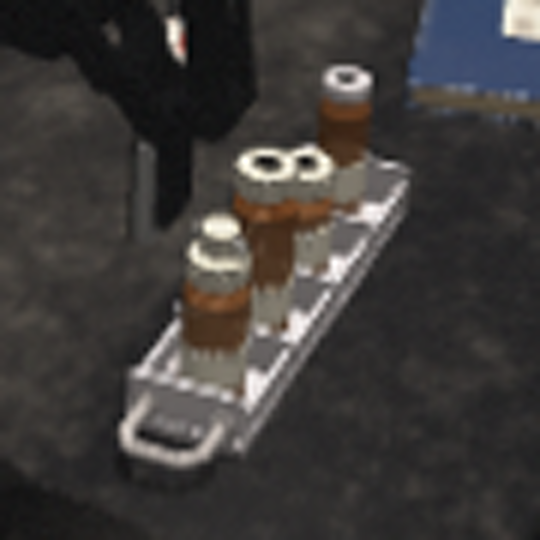

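View pics/f_top.png

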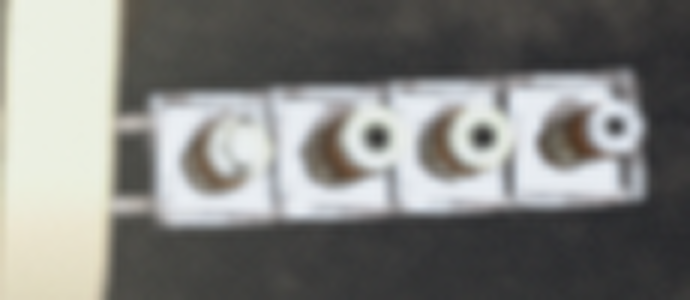

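All four vials stand upright and centred in their cells, at top-picture columns of about 324, 343, 359 and 380. Their tops are at the right heights and the gripper is clear, so I hand the job in.

```bash
python3 -c "
from workcell import bot
print(bot.job_done())"
```

```text
the job is handed in; nothing more can be done
None
```

All four amber vials are in the tray in the heater's order. Counted from the handle they are valve, tall, short and crimp, and I handed the job in at about 35 s on the robot's clock.

- **Placing:** each vial was lowered until the wrist read about 5–6 N of floor contact. That happened within about 0.5 mm of the height worked out from its grasp.
- **Last check, top camera:** the vial axes were within about 2 mm of the cell middles across the tray and 2.5 mm along it. Vial tops were at 92, 94, 67 and 84 mm, against 92, 93, 66 and 83 mm expected.
- **Last check, final pictures:** all four stand upright and the gripper is clear. The purple look-alikes were not touched.
- **Disagreements:** the scene camera's tall-vial reading was 13 mm off along the tray. I put that down to its region overlapping other vials there, because the top picture shows the vial centred. The scene camera also labelled the crimp vial a second time as vial_short, and the scene camera never reported the short vial in its own cell. Its position rests on the top camera and the pictures.

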